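# Hold the sprung oven door half open to let the steam out

### The arm

A 7-joint arm with a two-finger parallel gripper is mounted at the origin on the work surface. World frame = base frame: x ahead of the robot, y to its left, z up, the work surface at z = 0. Lengths are in m, angles in rad, forces in N, time in s.
With the tool pointing down it reaches from about 0.4 to 0.85 m from the base axis. Payload 4.4 kg.
Tool frame: the origin (TCP) lies where the fingers leave the gripper's body, on its centre line; the fingertips stand ahead of it and the grasp point (between the pads) lies 78 mm ahead of it (env.tip_extent is the z of the fingertips in the tool frame, in m); z points along the fingers, y is the line along which they close (so a half turn about z gives the same grasp; the last joint's range is limited). The gripper opens to 94 mm and grips with 3 to 60 N. Pads are 16 mm wide; open, the fingers measure 119 mm over their backs; the gripper's body (75 mm by 177 mm) begins 78 mm behind the grasp point.
Start: joints at [-1.297, 0.628, 0.038, 1.517, -0.027, 0.996, -0.02], TCP at [0.217, 0.613, 0.303] pointing down, gripper open.
Joint ranges: [-3.06, 3.06], [-0.37, 2.12], [-1.25, 1.32], [0.18, 2.47], [-1.1, 4.24], [0.23, 1.98], [-2.94, 2.94]. Speed limits (rad/s): [2.57, 2.57, 3.14, 3.14, 3.14, 3.14, 3.14].

### API

Orientations are given as a rotation vector (axis times angle).
In Python, from bench import env gives the robot as it stands.
- The arm moves only by the tool nudge_tcp, called by a JSON object that holds its "name" and its "arguments", one argument or row to a line. Schema: {"type":"object","properties":{"increments":{"type":"array","items":{"type":"object","properties":{"x":{"type":"number"},"y":{"type":"number"},"z":{"type":"number"},"ax":{"type":"number"},"ay":{"type":"number"},"az":{"type":"number"}},"additionalProperties":false},"minItems":1,"maxItems":20},"jaw":{"type":"number"},"clamp_n":{"type":"number"},"only":{"type":"string"},"quiet":{"type":"boolean"},"lines":{"type":"string"}},"required":["increments"],"additionalProperties":false}. increments is a list of rows, 1 to 20 of them, each an object with the fields x, y, z (the shift in shares of 750 mm (1.0 is 750 mm)), ax, ay, az (a rotation vector in normalised numbers (1 is 2 rad)); a field left out counts as zero; each row is the pose to reach, as a shift and turn from the pose commanded when the call began, along the tool's axes at that moment; what a row does not reach only later rows make up. A row lasts 1/12 s, in which the tool goes at most 0.0417 m and 0.125 rad, less where a joint would pass 70% of its speed; a pose out of reach is approached as far as the arm can. jaw is the finger opening in m, set as the call begins (left out keeps the last). The fingers move at their own pace and stop on an object; clamp_n is the grip in N (left out, the last holds). Time passes only in rows, so rows that do not move let the fingers close. The tool returns the time, the measured TCP pose, the force, the opening and the grip force at its end. only (a regular expression) keeps the lines of the reply that match it, lines (a string "A,B") keeps lines A to B, and quiet returns only ok. Shift and turn numbers lie between -1 and 1, and a call with a number outside is refused. Input that does not fit is refused with a message, and nothing moves.
- env.get_obs(): the state, without advancing time (a new reading comes with each control period).
- env.capture(name): name is "scene" or "side" or "wrist"; returns the picture (480x640x3 uint8, red, green, blue); there is no depth.
- env.camera_model(name): a dict with "camera_matrix" (3x3 intrinsics, pixels), "D" ([k1, k2, p1, p2, k3] as OpenCV has them; the pictures are not rectified), "R" (3x3) and "t" (3): a world point X has camera coordinates R X + t. Camera axes: x right, y down, z forward; pixel columns grow to the right and rows downward; lengths in m; the calibration is good to about 2 mm. A picture is of the moment at which its call begins: read the wrist's pose just before it. camera_model takes no time and is no camera call; for the wrist camera it gives the pose at the moment of the call.
- env.job_done(): hands the job in; it is judged then, once.
The state is a dict: "time_s": time; "joint_pos": joint angles; "joint_vel": joint speeds; "tau": joint torques, N m; "position": TCP position; "tcp_rot": TCP orientation; "wrist_force": force on the tool from outside, world axes, zero at the start; "moment": the same for the moment, N m; "gripper_width": finger opening in m; "grasp_force": force on a finger pad.
Only numpy, scipy, OpenCV 4.12 (cv2) and the standard library are available. Lean on these libraries where they do the work, as an engineer would, in place of code of your own. Each camera call takes 0.05 s, during which the arm holds its last target. There are 200 camera calls.

### The job

The rolls in the small oven are done: take its door by the handle, ease it down to half open, 45 degrees, and hold it there to let the steam out; its spring would pull it shut, so finish while the fingers are still holding the door still at that angle. Do not fling the door or let it snap back shut, and leave the mug, the jar and the pepper mill where they stand.

Things in the scene. Friction and masses are not known exactly. Their poses are not given: they have to be found in the camera images.
- oven_door (a joint): drop-down door of the oven, hinged along its lower edge, its top swinging towards -x of the oven and down: 0 = shut (upright), 0.785 rad = half open (45 degrees), stop at 1.5. It starts shut. A spring pulls it shut at every angle (about 3 to 6 N at the handle) and it does not stay by itself. Door: 270 wide, 155 high, 14 thick, aluminium frame round dark glass, about 0.6 kg
- oven_door_handle (a point): middle of the door's handle: dark round bar, 14 thick, 160 long, along the oven's y, on two arms 65 either side of the middle. Its axes turn with the door (shut: equal to the oven's); in them the bar's centre line is 75 towards -x from and 163 above the hinge line, 61 out from the door's outer face, 8 above the door's top edge. Shut: 198 above the worktop, 17 below the oven's top
- oven_door_hinge (a point): middle of the door's hinge line, on the fixed white table-top oven (250 deep, 360 wide, 215 high): on the plane of its front, 35 above the worktop. Its axes are the oven's: z up, the front faces -x (to the robot, turned by the yaw), the hinge line runs along y. From here the oven spans x 0 to 250, y -220 to +140 (door -135 to +135, then a panel of three unused dials at -y)
- mug: bystander: blue ceramic mug, 76 in diameter, 90 high, with a handle; origin at the centre of its underside
- jar: bystander: amber glass jar with red cap, 66 in diameter, 110 high; origin at the centre of its underside
- mill: bystander: dark wooden pepper mill, 54 in diameter, 150 high; origin at the centre of its underside

How it is judged:
On the way:
1. the fingers have drawn the door open by more than 15 degrees (value of joint oven_door above 0.26 rad and contact force between the fingers and oven_door above 1 N), for 0.1 s.
At the end, for the whole second after the job is handed in: the fingers are in contact with the door (over 1 N) and hold it still (under 0.1 rad/s) at 45 degrees, give or take 6 (0.68 to 0.89 rad); mug, jar and mill do not touch the door and stand upright within 30 mm of where they were (value of joint oven_door between 0.68 and 0.89 rad and velocity of joint oven_door between -0.1 and 0.1 rad/s and contact force between the fingers and oven_door above 1 N and contact force between each of mug, jar, mill and oven_door below 0.2 N and distance of each of mug, jar, mill from where it was at the start of the episode below 0.03 m and angle between each of mug, jar, mill's own z axis and vertical below 0.4 rad); the arm keeps its last pose, push and grip.
It fails at once if the door was flung open or snapped back (faster than 3 rad/s) (velocity of joint oven_door above 3 rad/s or velocity of joint oven_door below -3 rad/s).
It fails at once if the mug, the jar or the mill was moved more than 30 mm or tipped ((distance of mug from where it was at the start of the episode above 0.03 m or angle between mug's own z axis and vertical above 0.4 rad) or (distance of jar from where it was at the start of the episode above 0.03 m or angle between jar's own z axis and vertical above 0.4 rad) or (distance of mill from where it was at the start of the episode above 0.03 m or angle between mill's own z axis and vertical above 0.4 rad)).
It also fails if it takes over 35 s, if anything falls off the work surface, if the arm or the gripper's body presses on something with over 40 N, if the wrist force passes 120 N, or if a joint passes its speed limit or range.

## Working session

There is one attempt and no reset: what is moved stays moved. The work goes in short steps, Python scripts to look and compute and a tool call to move; the robot and the scene stay as the last step left them, time stands still between calls to the robot, and variables do not carry over. Pictures are saved under pics/ and viewed, at most 10 in all, crops included, and the job is handed in when it is done.

```bash
mkdir -p pics; python3 - <<'E'
from bench import env
import cv2,numpy as np
for n in("scene","side"):
    cv2.imwrite(f"pics/{n}0.png",env.capture(n)[:,:,::-1])
    m=env.camera_model(n);print(n,m)
o=env.get_obs();print(o['position'],o['tcp_rot'],o['time_s'],env.tip_extent)
E
```

```text
scene {'camera_matrix': array([[538.464411  ,   0.        , 326.94774351],
       [  0.        , 538.464411  , 242.58905291],
       [  0.        ,   0.        ,   1.        ]]), 'D': array([-0.10327583,  0.        ,  0.        ,  0.        ,  0.        ]), 'R': array([[-0.99987662, -0.00967644, -0.01237418],
       [-0.00213615,  0.86418387, -0.50317161],
       [ 0.01556247, -0.5030831 , -0.86409791]]), 't': array([0.58986659, 0.09563668, 1.26144046])}
side {'camera_matrix': array([[615.25609428,   0.        , 318.4017692 ],
       [  0.        , 615.25609428, 235.47882455],
       [  0.        ,   0.        ,   1.        ]]), 'D': array([-0.02238791,  0.        ,  0.        ,  0.        ,  0.        ]), 'R': array([[ 0.85309425, -0.52137481,  0.01996252],
       [-0.38340198, -0.65236936, -0.65377148],
       [ 0.35388292,  0.55007502, -0.75642868]]), 't': array([-0.50445325,  0.29514752,  1.37624806])}
[0.21647602 0.61247515 0.3018755 ] [-5.31117185e-01 -3.09609030e+00  2.50163004e-03] 0.1 0.0972
```

View pics/scene0.png

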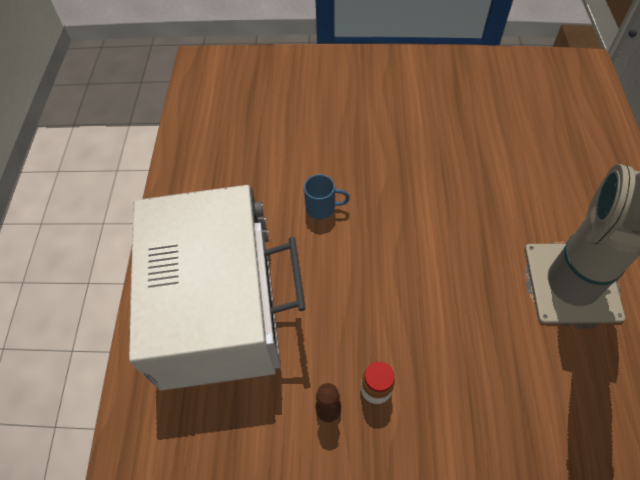

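View pics/side0.png

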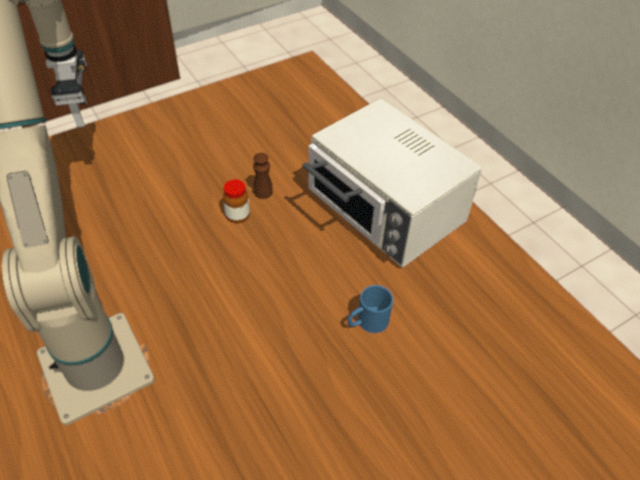

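The scene view shows the handle bar running from about (293,241) to (301,306), with the oven's top front corners near (250,187) and (274,346). The mug is at (320,197), the jar at (378,380) and the mill at (328,402). In the side view the bar runs from (307,167) to (357,192).

```bash
cat > h.py <<'E'
from bench import env
import cv2,numpy as np
def cast(n,px,z):
    m=env.camera_model(n);u=cv2.undistortPoints(np.array([[px]],float),m['camera_matrix'],m['D'])[0,0]
    d=m['R'].T@[*u,1];c=-m['R'].T@m['t'];return c+d*(z-c[2])/d[2]
def proj(n,P):
    m=env.camera_model(n);return cv2.projectPoints(np.array(P,float).reshape(-1,3),cv2.Rodrigues(m['R'])[0],m['t'],m['camera_matrix'],m['D'])[0][:,0]
E
python3 - <<'E'
from h import *
np.set_printoptions(precision=4,suppress=True)
for n,l in dict(scene=[(293,241,.198),(300.5,306,.198),(250,187,.215),(274,346,.215),(134,200,.215),(131,360,.215),(320,183,.09),(379,373,.11),(328,391,.15)],side=[(307,167,.198),(357,192,.198),(309,147,.215),(386,205,.215),(376,296,.09),(235,187,.11),(261,158,.15)]).items():
    for a in l: print(n,a,cast(n,a[:2],a[2])[:2])
ims=[cv2.resize(cv2.imread('pics/scene0.png')[170:380,220:340],None,fx=2.8,fy=2.8,interpolation=2),cv2.resize(cv2.imread('pics/side0.png')[130:270,290:430],None,fx=3.1,fy=3.1,interpolation=2)]
h=588;c=np.zeros((h,800,3),np.uint8)
x=0
for i in ims:
    w=min(i.shape[1],800-x);c[:i.shape[0],x:x+w]=i[:h,:w];x+=w
cv2.imwrite('pics/crop.png',c)
E
```

```text
scene (293, 241, 0.198) [0.6568 0.0025]
scene (300.5, 306, 0.198) [0.6366 0.1463]
scene (250, 187, 0.215) [ 0.7531 -0.1213]
scene (274, 346, 0.215) [0.6808 0.2326]
scene (134, 200, 0.215) [ 1.0011 -0.0885]
scene (131, 360, 0.215) [0.9402 0.2633]
scene (320, 183, 0.09) [ 0.6079 -0.2242]
scene (379, 373, 0.11) [0.4841 0.2504]
scene (328, 391, 0.15) [0.5833 0.2969]
side (307, 167, 0.198) [0.6388 0.1396]
side (357, 192, 0.198) [0.6976 0.0039]
side (309, 147, 0.215) [0.6714 0.1848]
side (386, 205, 0.215) [ 0.7217 -0.0789]
side (376, 296, 0.09) [ 0.6146 -0.2116]
side (235, 187, 0.11) [0.4866 0.2499]
side (261, 158, 0.15) [0.5786 0.2747]
```

View pics/crop.png

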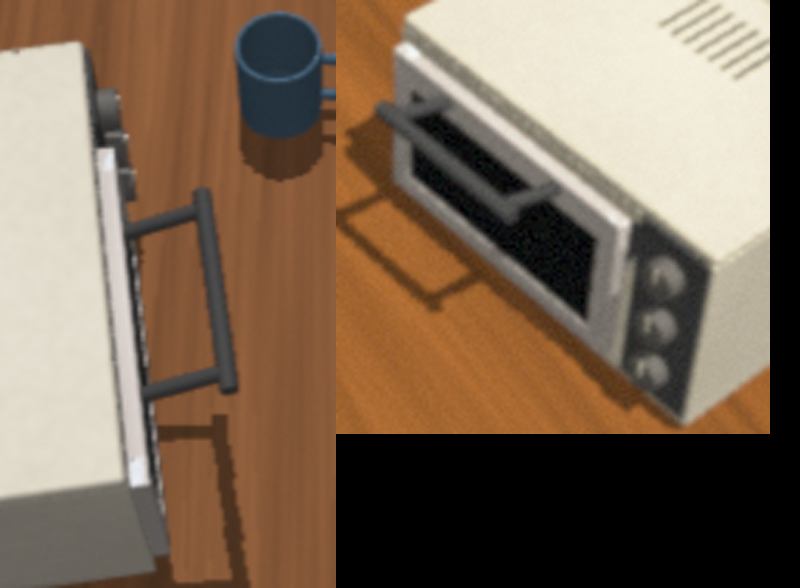

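The enlarged crop gives cleaner bar ends: scene (292.5,238.5) and (302,308), side (304.5,164.5) and (346.8,198).

```bash
python3 - <<'E'
from h import *
np.set_printoptions(precision=4,suppress=True)
for n,l in dict(scene=[(292.5,238.5),(302,308),],side=[(346.8,198),(304.5,164.5)]).items():
    a,b=[cast(n,p,.198)[:2] for p in l]; d=a-b
    print(n,a,b,(a+b)/2,np.linalg.norm(d),np.degrees(np.arctan2(d[0],-d[1])))
f=cast('scene',(249,185.5),.215)-cast('scene',(263.5,343),.215);print(np.degrees(np.arctan2(f[0],-f[1])),np.linalg.norm(f))
E
```

```text
scene [ 0.6581 -0.0034] [0.6336 0.1505] [0.6458 0.0735] 0.1558344786956964 9.042479280835071
side [ 0.6654 -0.0006] [0.638  0.1506] [0.6517 0.075 ] 0.15360712548158256 10.271460464416425
8.928847760478805 0.35667353616773245
```

```bash
cat >> h.py <<'E'
from scipy.spatial.transform import Rotation as Ro
YAW=np.radians(9.3);OX=np.array([np.cos(YAW),np.sin(YAW),0])
def goal(P,grasp=True):
    """shift/turn in tool axes bringing grasp point to P, tool down, y along oven x"""
    o=env.get_obs();R=Ro.from_rotvec(o['tcp_rot']).as_matrix()
    G=np.c_[np.cross(OX,[0,0,-1]),OX,[0,0,-1]]
    d=R.T@(np.array(P)-.078*G[:,2]-o['position'])
    return np.round(d,4),np.round(Ro.from_matrix(R.T@G).as_rotvec(),4)
E
python3 -c "
from h import *
print(goal([.648,.074,.31]))"
```

```text
(array([-0.5863, -0.364 , -0.0855]), array([-1.5000e-03,  9.0000e-04,  1.0687e+00]))
```

The manual's scale: shifts go in shares of 750 mm and turns go in shares of 2 rad. Converting my numbers, -0.586 m is -0.7813, -0.364 m is -0.4853, 1.069 rad is 0.5345.

{"name": "nudge_tcp", "arguments": {
  "increments": [
    {"x":-0.04, "y":-0.0267, "z":-0.1067, "az":0.05},
    {"x":-0.7813, "y":-0.4853, "z":-0.114, "az":0.5345},
    {"x":-0.7813, "y":-0.4853, "z":-0.114, "az":0.5345},
    {"x":-0.7813, "y":-0.4853, "z":-0.114, "az":0.5345},
    {"x":-0.7813, "y":-0.4853, "z":-0.114, "az":0.5345},
    {"x":-0.7813, "y":-0.4853, "z":-0.114, "az":0.5345},
    {"x":-0.7813, "y":-0.4853, "z":-0.114, "az":0.5345},
    {"x":-0.7813, "y":-0.4853, "z":-0.114, "az":0.5345},
    {"x":-0.7813, "y":-0.4853, "z":-0.114, "az":0.5345},
    {"x":-0.7813, "y":-0.4853, "z":-0.114, "az":0.5345},
    {"x":-0.7813, "y":-0.4853, "z":-0.114, "az":0.5345},
    {"x":-0.7813, "y":-0.4853, "z":-0.114, "az":0.5345},
    {"x":-0.7813, "y":-0.4853, "z":-0.114, "az":0.5345},
    {"x":-0.7813, "y":-0.4853, "z":-0.114, "az":0.5345},
    {"x":-0.7813, "y":-0.4853, "z":-0.114, "az":0.5345},
    {"x":-0.7813, "y":-0.4853, "z":-0.114, "az":0.5345},
    {"x":-0.7813, "y":-0.4853, "z":-0.114, "az":0.5345},
    {"x":-0.7813, "y":-0.4853, "z":-0.114, "az":0.5345},
    {"x":-0.7813, "y":-0.4853, "z":-0.114, "az":0.5345},
    {"x":-0.7813, "y":-0.4853, "z":-0.114, "az":0.5345}
  ],
  "jaw": 0.094
}}

```text
time_s: 1.77
position: [0.6474, 0.0747, 0.3874]
tcp_rot: [-2.034, -2.392, 0.001]
wrist_force: [-0.7, -0.2, -1.4]
gripper_width: 0.0939
grasp_force: 0.0
```

```bash
python3 - <<'E'
from h import *
a=env.capture('wrist');print(proj('wrist',[.648,.074,.198]))
cv2.imwrite('pics/w1.png',a[:,:,::-1]);print(goal([.648,.074,.31]))
E
```

```text
[[319.56127066 246.34834591]]
(array([-0.0022,  0.0007, -0.0005]), array([-0.0016, -0.0018,  0.0013]))
```

View pics/w1.png

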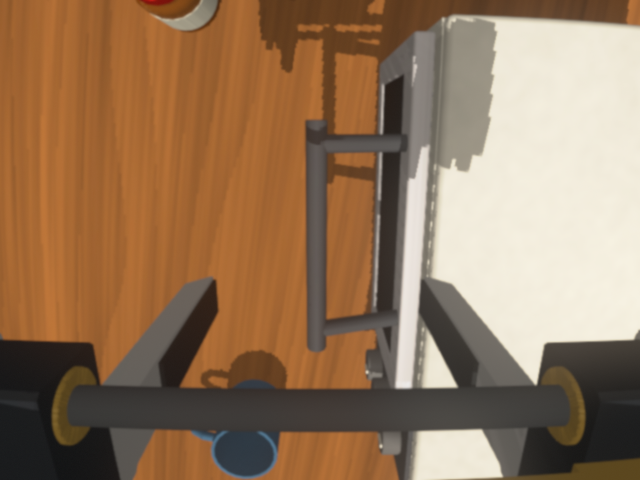

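The wrist view shows the bar from (316,127) to (316.5,347), parallel to the image columns, with its middle near (316.3,236). The yaw is therefore right, and I will narrow the fingers to 50 mm so they clear the door face.

```bash
python3 - <<'E'
from h import *
a,b,c=[cast('wrist',p,.198) for p in((316,127),(316.5,347),(316.3,236))]
print(a,b,(a+b)/2,c,np.linalg.norm(a-b));m=(a+b)/2;m[2]=.197
print(goal(m))
E
```

```text
[0.6329991  0.15078939 0.198     ] [ 0.65830499 -0.00168003  0.198     ] [0.64565205 0.07455468 0.198     ] [0.64466217 0.08077673 0.198     ] 0.15455520387989896
(array([-0.0015, -0.0013,  0.1125]), array([-0.0016, -0.0018,  0.0013]))
```

In the tool's units: 0.1125 m is 0.15, 0.1 m is 0.1333.

{"name": "nudge_tcp", "arguments": {
  "increments": [
    {"y":-0.0013},
    {"y":-0.0013},
    {"y":-0.0013, "z":0.0133},
    {"y":-0.0013, "z":0.0533},
    {"y":-0.0013, "z":0.1},
    {"y":-0.0013, "z":0.1333},
    {"y":-0.0013, "z":0.15},
    {"y":-0.0013, "z":0.15}
  ],
  "jaw": 0.05
}}

```text
time_s: 2.48
position: [0.6443, 0.0752, 0.2715]
tcp_rot: [-2.03, -2.391, 0.008]
wrist_force: [-1.3, 0.5, -0.2]
gripper_width: 0.0503
grasp_force: 0.0
```

{"name": "nudge_tcp", "arguments": {
  "increments": [
    {},
    {},
    {},
    {},
    {},
    {}
  ],
  "jaw": 0.0,
  "clamp_n": 30
}}

```text
time_s: 2.98
position: [0.6461, 0.074, 0.2763]
tcp_rot: [-2.034, -2.393, 0.001]
wrist_force: [-6.8, -1.0, 5.7]
gripper_width: 0.0137
grasp_force: 14.4
```

```bash
python3 -c "
from h import *
cv2.imwrite('pics/w2.png',env.capture('wrist')[:,:,::-1])
o=env.get_obs();print(o['position'],o['wrist_force'])"
```

```text
[0.64602591 0.07400668 0.2762655 ] [-3.71140659 -0.01572628  5.53013361]
```

View pics/w2.png

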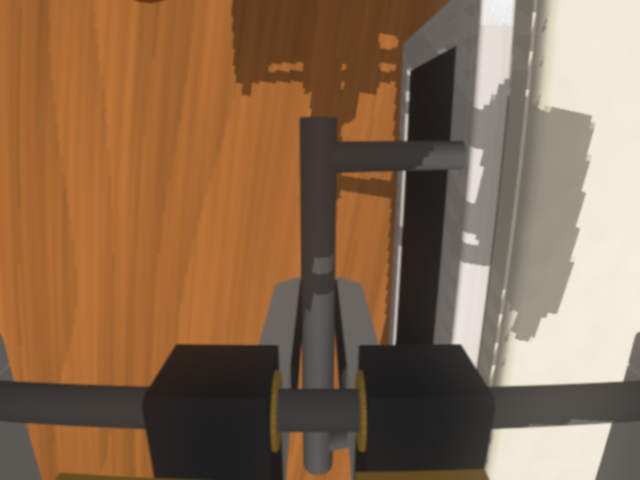

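The bar is held (opening 13.7 mm), so I'll draw the door along its arc, first to about 20°.

{"name": "nudge_tcp", "arguments": {
  "increments": [
    {"y":-0.004, "z":0.002},
    {"y":-0.0093, "z":0.0047},
    {"y":-0.0185, "z":0.0096},
    {"y":-0.0273, "z":0.0151},
    {"y":-0.0361, "z":0.0207},
    {"y":-0.0445, "z":0.0269},
    {"y":-0.0528, "z":0.0333},
    {"y":-0.0607, "z":0.0403},
    {"y":-0.0683, "z":0.0473},
    {"y":-0.0683, "z":0.0473},
    {"y":-0.0683, "z":0.0473}
  ]
}}

```text
time_s: 3.95
position: [0.5973, 0.0662, 0.2412]
tcp_rot: [2.033, 2.392, 0.004]
wrist_force: [0.4, -0.1, 4.6]
gripper_width: 0.0134
grasp_force: 30.0
```

In the tool's units: 0.0653 m is 0.0871, 0.0508 m is 0.0677.

{"name": "nudge_tcp", "arguments": {
  "increments": [
    {"y":-0.0071, "z":0.0075},
    {"y":-0.0141, "z":0.0153},
    {"y":-0.0207, "z":0.0235},
    {"y":-0.0269, "z":0.0317},
    {"y":-0.0328, "z":0.0404},
    {"y":-0.0383, "z":0.0493},
    {"y":-0.0432, "z":0.0584},
    {"y":-0.048, "z":0.0677},
    {"y":-0.0523, "z":0.0773},
    {"y":-0.0561, "z":0.0871},
    {"y":-0.0561, "z":0.0871},
    {"y":-0.0561, "z":0.0871},
    {"y":-0.0561, "z":0.0871},
    {"y":-0.0561, "z":0.0871}
  ]
}}

```text
time_s: 5.12
position: [0.5554, 0.0594, 0.1754]
tcp_rot: [2.034, 2.394, 0.002]
wrist_force: [1.0, 1.1, 3.9]
gripper_width: 0.0131
grasp_force: 30.0
```

```bash
python3 - <<'E'
from h import *
cv2.imwrite('pics/s3.png',env.capture('side')[100:340,250:470,::-1].repeat(2,0).repeat(2,1))
cv2.imwrite('pics/w3.png',env.capture('wrist')[:,:,::-1])
o=env.get_obs();p=o['position']-[0,0,.078];print(p,o['wrist_force'])
H=np.array([.6457,.0743,.198])+.075*OX;H[2]=.035
d=p-H;print(np.degrees(np.arctan2(-d@OX,d[2]))-24.7,np.hypot(d@OX,d[2]))
E
```

```text
[0.55531809 0.05940229 0.09737105] [0.57850298 0.46355033 5.7217467 ]
44.775465954500746 0.17789374102022043
```

View pics/s3.png

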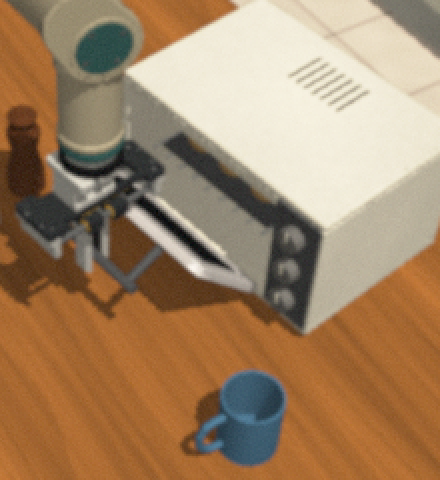

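View pics/w3.png

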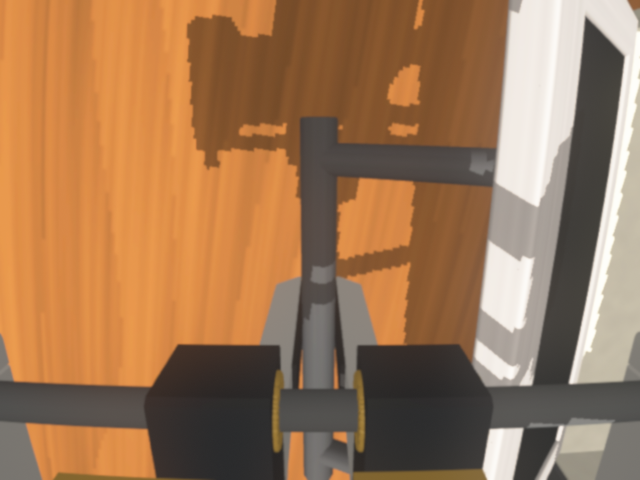

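Both views show the door about half open. In the wrist view the bar at (318,300) is still between the pads, and by kinematics the door angle is 44.8°. In the side view the mug (248,420 in the crop) and the mill (22,155) are untouched, so I'm handing in.

```bash
python3 -c "
from bench import env
print(env.job_done())"
```

```text
the job is handed in; nothing more can be done
None
```

I handed the job in with the fingers gripping the handle at 30 N and the door at about 45° (44.8° from the arm's pose); the mug and mill looked untouched, and I didn't re-check the jar.

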